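# Lift a rack of boiled eggs from the pot and hold it level over the sink

## Robot

A 6-joint arm with a two-finger parallel gripper is mounted at the origin on a cart in front of the work surface, level with it; the furniture and walls round the work are solid. World frame = base frame: x ahead of the robot, y to its left, z up, the work surface at z = 0. Lengths are in m, angles in rad, forces in N, time in s.
With the tool pointing down it reaches from about 0.3 to 0.775 m from the base axis. Payload 14.6 kg.
Tool frame: the origin (TCP) lies midway between the tips of the shut fingers; the grasp point (between the pads) lies 19 mm behind it; z points along the fingers, y is the line along which they close (so a half turn about z gives the same grasp; the last joint's range is limited). The gripper opens to 94 mm and grips with 3 to 60 N. Pads are 16 mm wide; open, the fingers measure 119 mm over their backs; the gripper's body (75 mm by 177 mm) begins 78 mm behind the grasp point.
Start: joints at [1.143, 0.3, 1.521, -0, 1.321, -0.067], TCP at [0.194, 0.515, 0.205] pointing down, gripper open.
Joint ranges: [-3.03, 3.03], [-0.79, 2.21], [0.23, 2.52], [-1.04, 4.18], [0, 3.07], [-2.55, 2.55]. Speed limits (rad/s): [2.22, 2.22, 2.57, 3.14, 3.14, 3.14].

## Interface

Orientations are given as [roll, pitch, yaw] about the fixed x, y, z axes, in that order (R = Rz(yaw) Ry(pitch) Rx(roll)).
In Python, from station import telemetry, optics, ctrl gives the robot as it stands.
- The arm moves only by the tool carry_out, never from a script. Its argument "plan" is a list that holds one entry, the list of rows, each a list of 7 numbers: the shift along the tool's x, y, z in mm, then the turn, a rotation vector about the tool's x, y, z in rad, then the finger opening in mm, from 0 to 94. A call has 1 to 20 rows; each row shifts and turns the commanded pose from where the row before left it, along the tool's axes as they then stand; what a row does not reach is not made up. A row lasts 1/12 s, in which the tool goes at most 41.7 mm and 7.16 degrees, less where a joint would pass 70% of its speed; a pose out of reach is approached as far as the arm can. A call with a gripper value outside its range is refused whole. The fingers move at their own pace and stop on an object; "squeeze" is the grip in N (left out, the last holds). Time passes only in rows, so rows that do not move let the fingers close. It gives the time, the measured TCP pose, the force, the opening and the grip force at its end, in the units of the state.
- telemetry.get_obs(): the state, without advancing time (a new reading comes with each control period).
- optics.camera(name): name is "scene" or "top" or "wrist"; returns a dict with "pixels" (420x560x3 uint8, red, green, blue), "intrinsics" (3x3 intrinsics, pixels), "dist_coeffs" ([k1, k2, p1, p2, k3] as OpenCV has them; the pictures are not rectified), "origin" and "rotation" of the camera in the world. Camera axes: x right, y down, z forward; pixel columns grow to the right and rows downward; lengths in m; the calibration is good to about 2 mm. A picture is of the moment at which its call begins. There is no depth.
- ctrl.hand_in(): hands the job in; it is judged then, once.
The state is a dict: "time_s": time; "qpos": joint angles; "joint_vel": joint speeds; "tau": joint torques, N m; "ee_pos": TCP position; "eef_rot": TCP orientation; "force": force on the tool from outside, world axes, zero at the start; "moment": the same for the moment, N m; "grip_width": finger opening in m; "grip_force": force on a finger pad.
Only numpy, scipy, OpenCV 4.12 (cv2) and the standard library are available. Lean on these libraries where they do the work, as an engineer would, in place of code of your own. Each camera call takes 0.05 s, during which the arm holds its last target. There are 200 camera calls.

## Task

The eggs are done: lift the glass lid off the pot by its knob and set it down (do not drop it) on the round wooden board. Then lift the wire rack straight out of the pot by its black grip, keeping it level all the way so that the three loose eggs stay in their rings, and carry it to the sink. Finish still holding it there, level and still, a hand's breadth above worktop height with all of it over the bowl, so that it can drip; leave the salt shaker, the spice jar and everything else where it stands.

Things in the scene. Friction and masses are not known exactly. Their poses are not given: they have to be found in the camera images.
- pot: Steel pot on the black hob, open at the top: 148 mm outside and 140 mm inside diameter, 95 mm tall, floor 5 mm thick. It is heavy and does not shift. Two dark loop ears stick out along its +y and -y to 104 mm from its axis, 80 mm up. Origin: centre of its underside (on the hob); z is its axis.
- lid: Domed glass lid with a steel rim band, 151 mm across, 73 mm tall with its knob, 0.26 kg. Origin: centre of its underside, a lip 5 mm deep and 135 mm across that sits inside the pot's mouth: on the pot the origin lies 90 mm above the pot's; on a flat surface the lid stands on the lip. z up.
- knob (a point): Middle of the lid's black round knob, 30 mm in diameter here, 63 mm above the lid's origin; the knob's top is 10 mm higher, the flat top of the dome round its narrower neck 19 mm lower. Grip it from above, at any yaw.
- board: Round bamboo board lying on the steel drainer between hob and sink, 165 mm across, 12 mm thick, loose. Origin: centre of its underside; top 12 mm above it.
- rack: Wire egg rack standing on the pot's floor (origin 5 mm above the pot's), 130 mm across, 120 mm tall, 0.16 kg, 0.33 kg with eggs. Four wire rings, 37 mm inside, 30 mm above its feet, centres at x, y = +-30 mm; a post in the middle carries the grip. Three rings hold an egg, the one at +x, -y is empty, so the load is lopsided. Origin: on the axis, at the undersides of its four feet; z up.
- grip (a point): Grip point on the rack's axis, 104 mm above its feet: a black rubber tab 34 mm wide along the rack's x, 10 mm thick along its y, 82 to 120 mm above the feet. Close the fingers along the rack's y, from above. It tops the open pot's rim by 30 mm, under the lid's dome. Egg tops are 76 mm above the feet; fingertips at 80 mm or more clear them. 25 N carries it without turning.
- egg0_mid (a point): Middle of a brown hen's egg, 55 mm tall and 43 mm thick, 55 g, standing loose in the rack's ring at +x, +y. It sinks a little way into the ring and rolls out if the rack is tipped far or jerked.
- egg1_mid (a point): Middle of a light brown egg of the same size, loose in the ring at -x, +y.
- egg2_mid (a point): Middle of a cream egg of the same size, loose in the ring at -x, -y.
- ring0 (a point): Where the middle of egg0 is while it is seated in its ring: on the rack at x +30, y +30, 48 mm above its feet.
- ring1 (a point): The same for egg1, on the rack at x -30, y +30 mm.
- ring2 (a point): The same for egg2, on the rack at x -30, y -30 mm.
- sink_corner (a point): Near right inside corner of the sink bowl's opening, at worktop height. From here the opening reaches 414 mm away from the robot (+x) and 310 mm to the left (+y); the bowl is 150 mm deep. Any place over it will do; a rack centred 80 mm beyond and 80 mm left of this corner is wholly over the bowl.
- mug: White mug, 83 mm across, 105 mm tall, right of the hob, only in the way. Origin near the centre of its underside.
- salt: Salt shaker, 44 mm across, 90 mm tall, a bystander at the front edge of the worktop. Origin: centre of its underside.
- spice: Spice jar with red cap, 45 mm across, 106 mm tall, a bystander at the back of the hob. Origin: centre of its underside.

How it is judged:
On the way, in this order (a step that is already met when the one before it is completed fails the run):
1. the lid lies flat on the round board, let go (horizontal distance between lid and board below 0.045 m and z of lid in the frame of board between 0.006 and 0.018 m and angle between lid's own z axis and vertical below 0.08 rad and contact force between lid and the fingers below 0.1 N and linear speed of lid below 0.03 m/s), for 0.2 s.
2. the rack is held clear above the pot's rim, all three eggs in their rings (z of rack in the frame of pot above 0.1 m and contact force between rack and the fingers above 1 N and distance between egg0_mid and ring0 below 0.012 m and distance between egg1_mid and ring1 below 0.012 m and distance between egg2_mid and ring2 below 0.012 m), for 0.2 s.
At the end, for the whole second after the job is handed in: Only the gripper holds the rack, axis 50 mm or more inside the sink bowl's edges, feet 30 to 220 mm above the worktop, tilt under 8 degrees, still; each egg within 12 mm of its seat; lid flat on the round board within 45 mm of its centre (world x of rack between 0.535 and 0.85 m and world y of rack between 0.388 and 0.6 m and height (world z) of rack between 0.03 and 0.22 m and angle between rack's own z axis and vertical below 0.14 rad and linear speed of rack below 0.02 m/s and contact force between rack and the fingers above 1 N and distance between egg0_mid and ring0 below 0.012 m and distance between egg1_mid and ring1 below 0.012 m and distance between egg2_mid and ring2 below 0.012 m and horizontal distance between lid and board below 0.045 m and z of lid in the frame of board between 0.006 and 0.018 m and angle between lid's own z axis and vertical below 0.08 rad); the arm keeps its last pose, push and grip.
It fails at once if an egg left its ring (20 mm off its seat) (distance between egg0_mid and ring0 above 0.02 m or distance between egg1_mid and ring1 above 0.02 m or distance between egg2_mid and ring2 above 0.02 m).
It fails at once if the rack tipped more than 17 degrees (angle between rack's own z axis and vertical above 0.3 rad).
It fails at once if the lid fell (moved faster than 0.6 m/s while not held) (linear speed of lid above 0.6 m/s and contact force between lid and the fingers below 0.1 N).
It fails at once if the salt shaker or spice jar was moved more than 30 mm (distance of any of salt, spice from where it was at the start of the episode above 0.03 m).
It also fails if it takes over 72 s, if anything falls off the work surface, if the arm or the gripper's body presses on something with over 40 N, if the wrist force passes 120 N, or if a joint passes its speed limit or range.

## Working session

There is one attempt and no reset: what is moved stays moved. The work goes in short steps, Python scripts to look and compute and a tool call to move; the robot and the scene stay as the last step left them, time stands still between calls to the robot, and variables do not carry over. Pictures are saved under pics/ and viewed, at most 11 in all, crops included, and the job is handed in when it is done.

Besides the shell and the picture viewer there is one more tool, called after "Emit:" as name(argument=value, ...), one argument or row to a line, values as JSON. carry_out: Moves the arm, as the interface text tells. Its arguments: {"type":"object","properties":{"plan":{"type":"array","items":{"type":"array","items":{"type":"array","items":{"type":"number"}}}},"squeeze":{"type":"number"}},"required":["plan"]}

```bash
mkdir -p pics
cat > h.py <<'E'
import numpy as np, cv2
from station import telemetry, optics, ctrl
def shot(n,f=None):
    c=optics.camera(n)
    if f: cv2.imwrite('pics/'+f,c["pixels"][:,:,::-1])
    return c
def ray(c,uv):
    p=cv2.undistortPoints(np.array(uv,float).reshape(-1,1,2),np.array(c["intrinsics"]),np.array(c["dist_coeffs"])).reshape(-1,2)
    d=np.c_[p,np.ones(len(p))]@np.array(c["rotation"]).T
    return np.array(c["origin"]),d
def plane(c,uv,z):
    o,d=ray(c,uv); return o+d*((z-o[2])/d[:,2])[:,None]
E
python3 - <<'E'
from h import *
for n in ("top","scene"):
    c=shot(n,n+"0.png"); print(n,np.round(c["origin"],3),np.round(c["rotation"],3).tolist(),np.round(c["intrinsics"],1).tolist())
s=telemetry.get_obs(); print({k:np.round(v,3).tolist() for k,v in s.items()})
E
```

```text
top [ 0.367 -0.005  1.279] [-2.969, -0.048, -1.593] [[398.2, 0.0, 280.0], [0.0, 398.2, 210.2], [0.0, 0.0, 1.0]]
scene [-0.386 -0.602  1.186] [-2.353, 0.004, -1.064] [[526.4, 0.0, 286.0], [0.0, 526.4, 211.5], [0.0, 0.0, 1.0]]
{'time_s': 0.1, 'qpos': [1.143, 0.3, 1.522, -0.0, 1.321, -0.067], 'joint_vel': [0.001, -0.001, -0.001, 0.001, 0.002, 0.0], 'tau': [0.002, -53.265, -35.328, 0.071, 0.024, -0.0], 'ee_pos': [0.194, 0.514, 0.205], 'eef_rot': [-3.141, -0.0, 2.781], 'force': [-1.11, -0.422, 0.834], 'moment': [0.017, 0.016, -0.001], 'grip_force': 0.0, 'grip_width': 0.094}
```

```bash
sed -i 's/^import numpy/from scipy.spatial.transform import Rotation as Ro\nimport numpy/; s/np.array(c\["rotation"\]).T/Ro.from_euler("xyz",c["rotation"]).as_matrix().T/' h.py
```

```text
(no output)
```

View pics/top0.png

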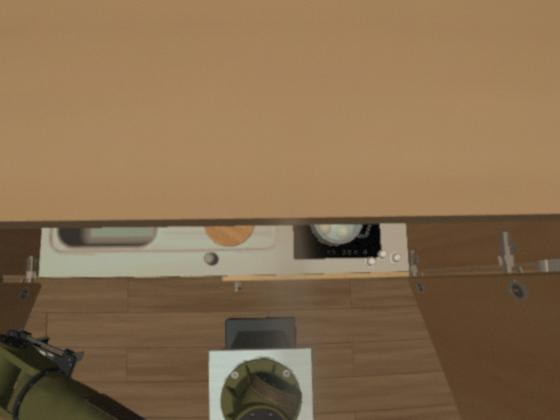

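View pics/scene0.png

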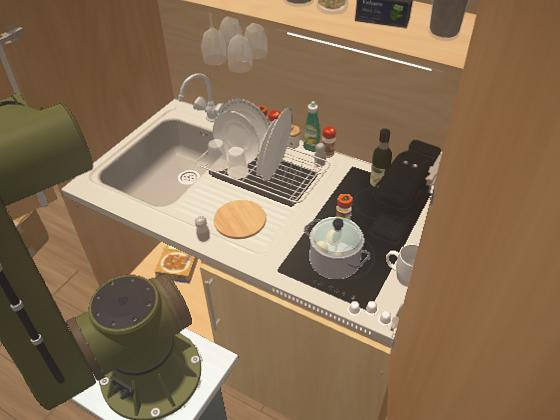

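Run:
```python
from h import *
c=shot("scene"); im=c["pixels"]; hsv=cv2.cvtColor(im,cv2.COLOR_RGB2HSV)
m=cv2.inRange(hsv,(8,90,120),(22,255,255)); m[:185]=0; m[250:]=0; m[:,:205]=0; m[:,275:]=0
ct=max(cv2.findContours(m,0,1)[0],key=cv2.contourArea)[:,0]
P=plane(c,ct,0.012)[:,:2].astype(np.float32)
print("board",cv2.minEnclosingCircle(P), cv2.boundingRect(ct))
g=im.max(2); k=(g<60).astype(np.uint8); k[:215]=0;k[233:]=0;k[:,:325]=0;k[:,350:]=0
n,l,st,ce=cv2.connectedComponentsWithStats(k); print("knobs",st[1:].tolist(),ce[1:])
for z in (.153,.16): print("knob",plane(c,[[338,224]],z))
print("spice base",plane(c,[[344,217]],0),"salt",plane(c,[[202,237]],0),"spice cap",plane(c,[[344,199]],.1))
print("mug",plane(c,[[410,282]],0),"shelf?")
crop=im[180:300,270:440]; cv2.imwrite("pics/crop.png",cv2.resize(crop,None,fx=4.5,fy=4.5,interpolation=2)[:,:,::-1])
t=shot("top"); print("top potfront", plane(t,[[337,245],[310,225],[364,225]],0.095)); 
print("top board", plane(t,[[229,247],[204,228],[253,228]],0.012),"salt",plane(t,[[210,259]],.09))
```

```text
board ((0.5477550625801086, 0.08740043640136719), 0.08489593118429184) (214, 200, 52, 39)
knobs [[325, 215, 11, 3, 11], [335, 222, 8, 8, 14], [334, 225, 1, 1, 1]] [[330.         216.18181818]
 [339.07142857 226.71428571]
 [334.         225.        ]]
knob [[ 0.54666878 -0.24134753  0.153     ]]
knob [[ 0.54034588 -0.24379264  0.16      ]]
spice base [[ 0.72189779 -0.19153137  0.        ]] salt [[0.43444035 0.15243294 0.        ]] spice cap [[ 0.69758139 -0.19454193  0.1       ]]
mug [[ 0.57683134 -0.46331061  0.        ]] shelf?
top potfront [[ 0.46374535 -0.2360737   0.095     ]
 [ 0.52566652 -0.15649867  0.095     ]
 [ 0.52295558 -0.32212551  0.095     ]]
top board [[0.4703674  0.09315562 0.012     ]
 [0.53220513 0.17271581 0.012     ]
 [0.52992951 0.01647737 0.012     ]] salt [[0.42932134 0.14331988 0.09      ]]
```

View pics/crop.png

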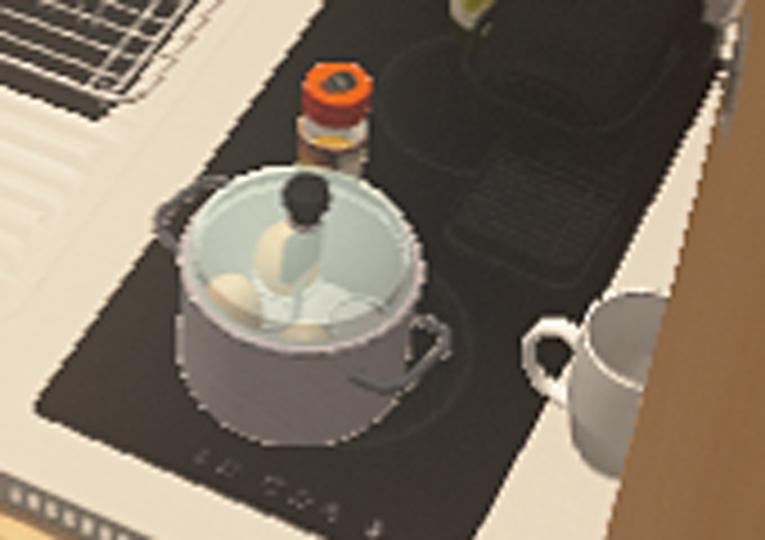

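Emit:
carry_out(
  plan=[
    [[-28, -28, -8, 0, 0, 0, 94], [-28, -28, -8, 0, 0, 0, 94], [-28, -28, -8, 0, 0, 0, 94], [-28, -28, -8, 0, 0, 0, 94], [-28, -28, -8, 0, 0, 0, 94], [-28, -28, -8, 0, 0, 0, 94], [-28, -28, -8, 0, 0, 0, 94], [-28, -28, -8, 0, 0, 0, 94], [-28, -28, -8, 0, 0, 0, 94], [-28, -28, -8, 0, 0, 0, 94], [-28, -28, -8, 0, 0, 0, 94], [-28, -28, -8, 0, 0, 0, 94], [-28, -28, -8, 0, 0, 0, 94], [-28, -28, -8, 0, 0, 0, 94], [-28, -28, 0, 0, 0, 0, 94], [-28, -28, 0, 0, 0, 0, 94], [-28, -28, 0, 0, 0, 0, 94], [-28, -28, 0, 0, 0, 0, 94], [-28, -28, 0, 0, 0, 0, 94], [-28, -28, 0, 0, 0, 0, 94]],
  ],
)

```text
time_s: 1.87
ee_pos: [0.5207, -0.2091, 0.3172]
eef_rot: [3.142, -0.0, 2.781]
force: [1.6, 0.7, 1.3]
grip_width: 0.094
grip_force: 0.0
```

Run:
```python
from h import *
c=shot("wrist","w1.png"); s=telemetry.get_obs(); print(np.round(s["ee_pos"],3),np.round(s["eef_rot"],3),np.round(s["qpos"],2),s["time_s"])
print(c["origin"],c["rotation"],c["intrinsics"][0][0])
```

```text
[ 0.522 -0.214  0.315] [-3.141e+00 -2.000e-03  2.778e+00] [-0.45  0.28  1.3  -0.    1.57 -1.66] 1.9167
[ 0.45340179 -0.18342644  0.49698764] [ 2.89128922e+00 -3.65911316e-05  1.21098556e+00] 346.840958422796
```

View pics/w1.png

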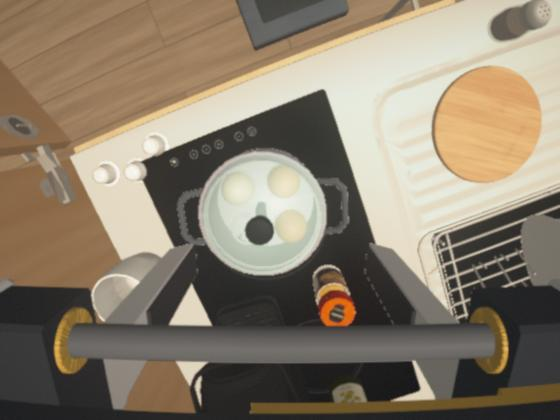

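Run:
```python
from h import *
c=shot("wrist"); im=c["pixels"]; hsv=cv2.cvtColor(im,cv2.COLOR_RGB2HSV)
m=cv2.inRange(hsv,(8,90,120),(22,255,255)); m[:55]=0;m[195:]=0;m[:,:420]=0;m[:,:]=m
ct=max(cv2.findContours(m,0,1)[0],key=cv2.contourArea)[:,0]
print("board",cv2.minEnclosingCircle(plane(c,ct,.012)[:,:2].astype(np.float32)))
k=(im.max(2)<60).astype(np.uint8); k[:212]=0;k[248:]=0;k[:,:240]=0;k[:,278:]=0
n,l,st,ce=cv2.connectedComponentsWithStats(k); i=1+np.argmax(st[1:,4]); print("knob px",st[i],ce[i])
kp=ce[i]; o,d=ray(c,[kp]); print("knob",plane(c,[kp],.153),plane(c,[kp],.158))
s=shot("scene"); o2,d2=ray(s,[[338.2,224.2]])
A=np.c_[d[0],-d2[0]]; t=np.linalg.lstsq(A,o2-o,rcond=None)[0]; print("tri",o+t[0]*d[0],o2+t[1]*d2[0])
# lid rim: bright/grey vs dark hob
g=(im.max(2)>95).astype(np.uint8); g2=np.zeros_like(g); cv2.circle(g2,(262,212),72,1,-1); g&=g2
g=cv2.morphologyEx(g,cv2.MORPH_OPEN,np.ones((15,15)))
ct=cv2.convexHull(max(cv2.findContours(g,0,1)[0],key=cv2.contourArea))[:,0]
print("lid px",cv2.minEnclosingCircle(ct.astype(np.float32)),"world",cv2.minEnclosingCircle(plane(c,ct,.098)[:,:2].astype(np.float32)))
e=plane(c,[[238,189],[284,182],[291,226]],.06)[:,:2]; print("eggs",e, "mid13",(e[0]+e[2])/2)
print([np.degrees(np.arctan2(*(e[j]-e[i])[::-1])) for i,j in((0,1),(1,2))],[np.linalg.norm(e[j]-e[i]) for i,j in((0,1),(1,2))])
print("spice",plane(c,[[337,312]],.106)," ears",plane(c,[[188,218],[338,206]],.08))
```

```text
board ((0.5521419644355774, 0.09112454205751419), 0.0815020501613617)Traceback (most recent call last):
  File "<stdin>", line 7, in <module>
    return _wrapfunc(a, 'argmax', axis=axis, out=out, **kwds)
    return bound(*args, **kwds)
ValueError: attempt to get argmax of an empty sequence
```

```bash
cat > m.py <<'E'
from h import *
c=shot("wrist"); im=c["pixels"]; print(im[230,259],im[212:250:6,259].max(1))
g0=im.max(2); thr=int(g0[215:248,240:278].min())+25
k=(g0<thr).astype(np.uint8); k[:208]=0;k[252:]=0;k[:,:235]=0;k[:,283:]=0
n,l,st,ce=cv2.connectedComponentsWithStats(k); i=1+np.argmax(st[1:,4]); print("knob px",st[i],ce[i])
kp=ce[i]; o,d=ray(c,[kp]); print("knob",plane(c,[kp],.153),plane(c,[kp],.158))
s=shot("scene"); o2,d2=ray(s,[[338.2,224.2]])
A=np.c_[d[0],-d2[0]]; t=np.linalg.lstsq(A,o2-o,rcond=None)[0]; print("tri",o+t[0]*d[0],o2+t[1]*d2[0])
g=(g0>95).astype(np.uint8); g2=np.zeros_like(g); cv2.circle(g2,(262,212),72,1,-1); g&=g2
g=cv2.morphologyEx(g,cv2.MORPH_OPEN,np.ones((15,15)))
ct=cv2.convexHull(max(cv2.findContours(g,0,1)[0],key=cv2.contourArea))[:,0]
print("lid px",cv2.minEnclosingCircle(ct.astype(np.float32)),"world",cv2.minEnclosingCircle(plane(c,ct,.098)[:,:2].astype(np.float32)))
e=plane(c,[[238,189],[284,182],[291,226]],.06)[:,:2]; print("eggs",e, "mid13",(e[0]+e[2])/2)
print([np.degrees(np.arctan2(*(e[j]-e[i])[::-1])) for i,j in((0,1),(1,2))],[np.linalg.norm(e[j]-e[i]) for i,j in((0,1),(1,2))])
print("spice",plane(c,[[337,312]],.106)," ears",plane(c,[[188,218],[338,206]],.08))
E
python3 m.py
```

```text
[74 75 70] [191  69  78  75  73  69 201]
knob px [248 217  27  27 580] [260.88793103 230.25517241]
knob [[ 0.54417561 -0.24145457  0.153     ]] [[ 0.54286248 -0.24063442  0.158     ]]
tri [ 0.54394158 -0.2413084   0.1538911 ] [ 0.54499703 -0.24262676  0.15438453]
lid px ((263.8947448730469, 212.3157958984375), 66.40877532958984) world ((0.5423457622528076, -0.2409607619047165), 0.07937925308942795)
eggs [[ 0.50726576 -0.2637882 ]
 [ 0.51970909 -0.20587566]
 [ 0.57717422 -0.21779954]] mid13 [ 0.54221999 -0.24079387]
[np.float64(77.87355086109717), np.float64(-11.722400003729097)] [np.float64(0.059234273075266394), np.float64(0.05868917659854359)]
spice [[ 0.69055694 -0.19944694  0.106     ]]  ears [[ 0.51631176 -0.33264931  0.08      ]
 [ 0.56811029 -0.15329972  0.08      ]]
```

Emit:
carry_out(
  plan=[
    [[0, 0, 0, 0, 0, -0.076, 94], [0, 0, 0, 0, 0, -0.076, 94], [-7, -6, 20, 0, 0, 0, 94], [-7, -6, 30, 0, 0, 0, 94], [-7, -6, 30, 0, 0, 0, 94], [-7, -6, 30, 0, 0, 0, 94], [0, 0, 0, 0, 0, 0, 70], [0, 0, 0, 0, 0, 0, 70], [0, 0, 0, 0, 0, 0, 70], [0, 0, 0, 0, 0, 0, 70]],
  ],
  squeeze=25,
)

```text
time_s: 2.9
ee_pos: [0.5434, -0.2359, 0.2102]
eef_rot: [-3.141, 0.004, 2.933]
force: [-0.1, 1.1, -0.1]
grip_width: 0.072
grip_force: 0.0
```

Run:
```python
from h import *
c=shot("wrist","w2.png"); s=telemetry.get_obs(); print(np.round(s["ee_pos"],4),np.round(s["eef_rot"],3),s["force"],s["grip_width"])
o=np.array(c["origin"]);R=Ro.from_euler("xyz",c["rotation"]).as_matrix()
# pixel of TCP and expected knob top
for p in ([.5435,-.2415,.164],s["ee_pos"]):
    print(cv2.projectPoints(np.array([p],float),cv2.Rodrigues(R.T)[0],-R.T@o,np.array(c["intrinsics"]),np.array(c["dist_coeffs"]))[0].ravel())
```

```text
[ 0.5433 -0.2361  0.2099] [-3.141e+00  3.000e-03  2.933e+00] [-0.91366618  0.22680588  0.70594579] 0.07070825531321559
[272.33590465 235.56462813]
[279.85613452 259.10229323]
```

View pics/w2.png

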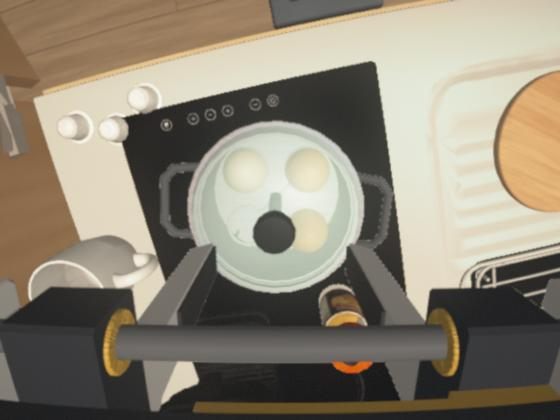

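Emit:
carry_out(
  plan=[
    [[-0.5, -3, 10, 0, 0, 0, 70], [-0.5, -2.5, 20, 0, 0, 0, 70], [0, 0, 20, 0, 0, 0, 70], [0, 0, 12, 0, 0, 0, 70], [0, 0, 9, 0, 0, 0, 70], [0, 0, 0, 0, 0, 0, 70], [0, 0, 0, 0, 0, 0, 70], [0, 0, 0, 0, 0, 0, 20], [0, 0, 0, 0, 0, 0, 20], [0, 0, 0, 0, 0, 0, 20], [0, 0, 0, 0, 0, 0, 20], [0, 0, 0, 0, 0, 0, 20], [0, 0, 0, 0, 0, 0, 20], [0, 0, 0, 0, 0, 0, 20], [0, 0, 0, 0, 0, 0, 20]],
  ],
  squeeze=30,
)

```text
time_s: 4.2
ee_pos: [0.5431, -0.2422, 0.1374]
eef_rot: [-3.141, 0.002, 2.933]
force: [0.3, -0.1, 6.0]
grip_width: 0.0584
grip_force: 31.3
```

Emit:
carry_out(
  plan=[
    [[0, 0, 0, 0, 0, 0, 20], [0, 0, 0, 0, 0, 0, 20], [0, 0, 0, 0, 0, 0, 20], [0, 0, 0, 0, 0, 0, 20], [0, 0, 0, 0, 0, 0, 20], [0, 0, 0, 0, 0, 0, 20]],
  ],
)

```text
time_s: 4.7
ee_pos: [0.5431, -0.2422, 0.1374]
eef_rot: [-3.141, 0.002, 2.933]
force: [0.2, -0.3, 6.0]
grip_width: 0.0583
grip_force: 31.3
```

Run:
```python
from h import *
c=shot("wrist","w3.png"); s=telemetry.get_obs(); print({k:np.round(v,3).tolist() for k,v in s.items()})
```

```text
{'time_s': 4.75, 'qpos': [-0.481, 0.458, 1.467, -0.0, 1.215, -1.843], 'joint_vel': [0.001, 0.002, 0.0, -0.0, 0.002, -0.0], 'tau': [0.227, -56.82, -31.219, 0.147, 0.109, 0.03], 'ee_pos': [0.543, -0.242, 0.137], 'eef_rot': [-3.141, 0.002, 2.933], 'force': [0.99, -0.179, 6.111], 'moment': [-0.13, 0.028, 0.063], 'grip_force': 31.328, 'grip_width': 0.059}
```

View pics/w3.png

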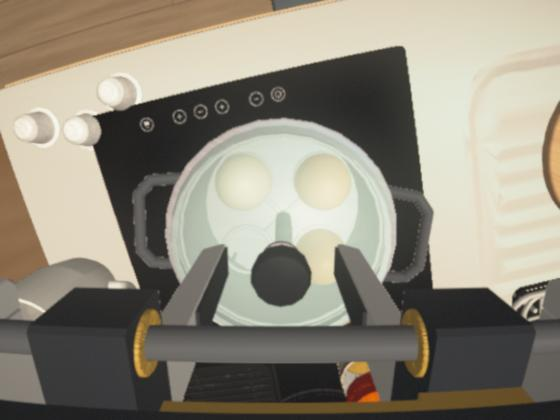

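Emit:
carry_out(
  plan=[
    [[0, 0, 0, 0, 0, 0, 70], [0, 0, 0, 0, 0, 0, 70], [0, 0, -4, 0, 0, 0, 70], [0, 0, 0, 0, 0, 0, 70], [0, 0, 0, 0, 0, 0, 20], [0, 0, 0, 0, 0, 0, 20], [0, 0, 0, 0, 0, 0, 20], [0, 0, 0, 0, 0, 0, 20], [0, 0, 0, 0, 0, 0, 20], [0, 0, 0, 0, 0, 0, 20], [0, 0, 0, 0, 0, 0, 20], [0, 0, 0, 0, 0, 0, 20], [0, 0, 0, 0, 0, 0, 20], [0, 0, 0, 0, 0, 0, 20]],
  ],
)

```text
time_s: 5.92
ee_pos: [0.5427, -0.2419, 0.1405]
eef_rot: [3.142, 0.0, 2.933]
force: [0.9, -0.0, 0.3]
grip_width: 0.0286
grip_force: 30.1
```

Emit:
carry_out(
  plan=[
    [[0, 0, -3, 0, 0, 0, 20], [0, 0, -7, 0, 0, 0, 20], [0, 0, -15, 0, 0, 0, 20], [0, 0, -20, 0, 0, 0, 20], [0, 0, -20, 0, 0, 0, 20], [0, 0, -5, 0, 0, 0, 20], [2, 10, 0, 0, 0, 0, 20], [4, 20, 0, 0, 0, 0, 20], [5, 27, 0, 0, 0, 0, 20], [5, 27, 0, 0, 0, 0, 20], [5, 27, 0, 0, 0, 0, 20], [5, 27, 0, 0, 0, 0, 20], [5, 27, 0, 0, 0, 0, 20], [5, 27, 0, 0, 0, 0, 20], [5, 27, 0, 0, 0, 0, 20], [5, 27, 0, 0, 0, 0, 20], [5, 27, 0, 0, 0, 0, 20], [5, 27, 0, 0, 0, 0, 20], [4, 17, 0, 0, 0, 0, 20], [2, 9, 0, 0, 0, 0, 20]],
  ],
)

```text
time_s: 7.58
ee_pos: [0.5486, 0.0923, 0.209]
eef_rot: [-3.141, -0.002, 2.935]
force: [0.3, 0.3, -3.2]
grip_width: 0.0287
grip_force: 30.0
```

```bash
python3 - <<'E'
from h import *
c=shot("wrist","w4.png"); shot("scene","s4.png"); s=telemetry.get_obs(); print(np.round(s["ee_pos"],4),s["force"],s["grip_width"],s["grip_force"])
E
python3 -c "
import cv2,numpy as np
a=cv2.imread('pics/w4.png');b=cv2.imread('pics/s4.png')
cv2.imwrite('pics/w4s.png',np.hstack([cv2.resize(a,(400,300)),cv2.resize(b,(400,300))]))"
```

```text
[0.5489 0.0911 0.2094] [-0.55458548 -0.328311   -3.13121006] 0.028464042841479992 29.99947423972138
```

View pics/w4s.png

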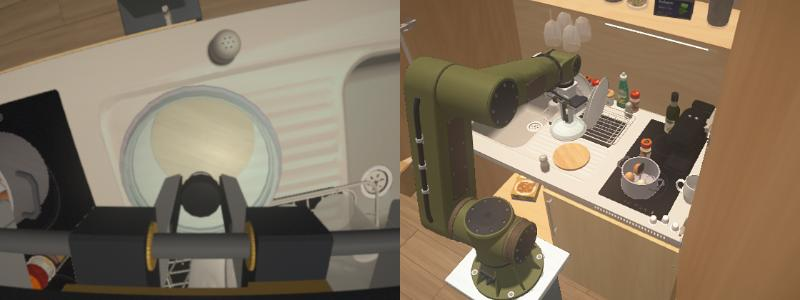

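Emit:
carry_out(
  plan=[
    [[-1, 0, 10, 0, 0, 0, 20], [-1, 0, 20, 0, 0, 0, 20], [0, 0, 25, 0, 0, 0, 20], [0, 0, 25, 0, 0, 0, 20], [0, 0, 25, 0, 0, 0, 20], [0, 0, 15, 0, 0, 0, 20], [0, 0, 10, 0, 0, 0, 20], [0, 0, 5, 0, 0, 0, 20], [0, 0, 3, 0, 0, 0, 20], [0, 0, 2, 0, 0, 0, 20], [0, 0, 2, 0, 0, 0, 20], [0, 0, 0, 0, 0, 0, 20], [0, 0, 0, 0, 0, 0, 20], [0, 0, 0, 0, 0, 0, 20]],
  ],
)

```text
time_s: 8.85
ee_pos: [0.5518, 0.0895, 0.0689]
eef_rot: [3.141, 0.001, 2.933]
force: [0.4, 0.2, -2.3]
grip_width: 0.0279
grip_force: 30.0
```

Emit:
carry_out(
  plan=[
    [[0, 0, 2, 0, 0, 0, 20], [0, 0, 2, 0, 0, 0, 20], [0, 0, 1, 0, 0, 0, 20], [0, 0, 1, 0, 0, 0, 20], [0, 0, 0, 0, 0, 0, 20], [0, 0, 0, 0, 0, 0, 20]],
  ],
)

```text
time_s: 9.35
ee_pos: [0.5515, 0.0895, 0.0624]
eef_rot: [-3.142, -0.0, 2.933]
force: [0.3, -0.2, -2.6]
grip_width: 0.0282
grip_force: 30.0
```

Emit:
carry_out(
  plan=[
    [[0, 0, 1, 0, 0, 0, 20], [0, 0, 1, 0, 0, 0, 20], [0, 0, 0, 0, 0, 0, 20], [0, 0, 0, 0, 0, 0, 20]],
  ],
)

```text
time_s: 9.68
ee_pos: [0.5515, 0.0894, 0.0604]
eef_rot: [-3.142, -0.0, 2.933]
force: [-1.1, 0.7, -2.2]
grip_width: 0.0283
grip_force: 30.0
```

Emit:
carry_out(
  plan=[
    [[0, 0, 1, 0, 0, 0, 20], [0, 0, 1, 0, 0, 0, 20], [0, 0, 1, 0, 0, 0, 20], [0, 0, 0, 0, 0, 0, 20], [0, 0, 0, 0, 0, 0, 20]],
  ],
)

```text
time_s: 10.1
ee_pos: [0.5515, 0.0894, 0.0573]
eef_rot: [-3.142, -0.0, 2.933]
force: [-0.9, 0.2, -2.8]
grip_width: 0.0284
grip_force: 30.0
```

Emit:
carry_out(
  plan=[
    [[0, 0, 1, 0, 0, 0, 20], [0, 0, 1, 0, 0, 0, 20], [0, 0, 0, 0, 0, 0, 20], [0, 0, 0, 0, 0, 0, 20]],
  ],
)

```text
time_s: 10.43
ee_pos: [0.5515, 0.0894, 0.0554]
eef_rot: [-3.142, -0.0, 2.933]
force: [-0.3, 0.1, -2.6]
grip_width: 0.0281
grip_force: 30.0
```

Emit:
carry_out(
  plan=[
    [[0, 0, 1, 0, 0, 0, 20], [0, 0, 1, 0, 0, 0, 20], [0, 0, 0, 0, 0, 0, 20], [0, 0, 0, 0, 0, 0, 20]],
  ],
)

```text
time_s: 10.77
ee_pos: [0.5515, 0.0894, 0.0534]
eef_rot: [-3.142, -0.0, 2.933]
force: [0.0, 0.5, -2.3]
grip_width: 0.0288
grip_force: 30.0
```

Emit:
carry_out(
  plan=[
    [[0, 0, 1, 0, 0, 0, 20], [0, 0, 1, 0, 0, 0, 20], [0, 0, 0, 0, 0, 0, 20], [0, 0, 0, 0, 0, 0, 20]],
  ],
)

```text
time_s: 11.1
ee_pos: [0.5519, 0.0894, 0.0526]
eef_rot: [3.141, 0.001, 2.933]
force: [-3.7, -0.6, 11.3]
grip_width: 0.028
grip_force: 32.4
```

Run:
```python
from h import *
c=shot("wrist"); s=shot("scene"); print(telemetry.get_obs()["force"])
a=c["pixels"][:,:,::-1]; b=cv2.resize(s["pixels"][150:270,190:350,::-1],(560,420),interpolation=2)
cv2.imwrite("pics/w5.png",cv2.resize(np.hstack([a,b]),(800,300)))
```

```text
[-4.87512052 -1.26377402 10.28765487]
```

View pics/w5.png

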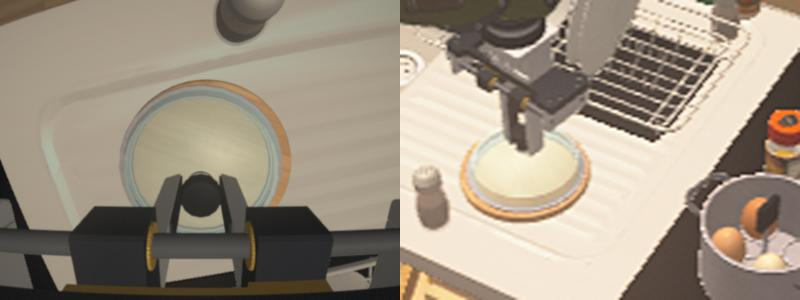

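Emit:
carry_out(
  plan=[
    [[0, 0, -1, 0, 0, 0, 20], [0, 0, 0, 0, 0, 0, 20], [0, 0, 0, 0, 0, 0, 60], [0, 0, 0, 0, 0, 0, 60], [0, 0, 0, 0, 0, 0, 60], [0, 0, 0, 0, 0, 0, 60], [0, 0, 0, 0, 0, 0, 60], [0, 0, -5, 0, 0, 0, 60], [0, 0, -10, 0, 0, 0, 60], [0, 0, -25, 0, 0, 0, 60], [0, 0, -30, 0, 0, 0, 60], [0, 0, -35, 0, 0, 0, 60], [0, 0, -35, 0, 0, 0, 60], [0, 0, -30, 0, 0, 0, 60], [0, 0, -20, 0, 0, 0, 60], [0, 0, 0, 0, 0, 0, 60]],
  ],
)

```text
time_s: 12.53
ee_pos: [0.5526, 0.0896, 0.2479]
eef_rot: [3.139, 0.007, 2.933]
force: [-0.3, 0.5, 0.2]
grip_width: 0.0602
grip_force: 0.0
```

Emit:
carry_out(
  plan=[
    [[-2, -12, 0, 0, 0, 0, 60], [-4, -24, 0, 0, 0, 0, 60], [-6, -32, 0, 0, 0, 0, 60], [-6, -32, 0, 0, 0, 0, 60], [-6, -32, 0, 0, 0, 0, 60], [-6, -32, 0, 0, 0, 0, 60], [-6, -32, 0, 0, 0, 0, 60], [-6, -32, 0, 0, 0, 0, 60], [-6, -32, 0, 0, 0, 0, 60], [-5, -32, 0, 0, 0, 0, 60], [-4, -22, 0, 0, 0, 0, 60], [-2, -12, 0, 0, 0, 0, 60], [0, 0, 0, 0, 0, 0, 60], [0, 0, 0, 0, 0, 0, 60]],
  ],
)

```text
time_s: 13.7
ee_pos: [0.5412, -0.2415, 0.2416]
eef_rot: [3.141, -0.002, 2.932]
force: [-0.3, -0.1, -0.9]
grip_width: 0.0603
grip_force: 0.0
```

Run:
```python
from h import *
c=shot("wrist","w6.png"); s=telemetry.get_obs(); print(np.round(s["ee_pos"],4),np.round(s["eef_rot"],3)); np.savez("w6.npz",**{k:np.array(v) for k,v in c.items()})
```

```text
[ 0.5415 -0.2408  0.2419] [ 3.141e+00 -1.000e-03  2.933e+00]
```

View pics/w6.png

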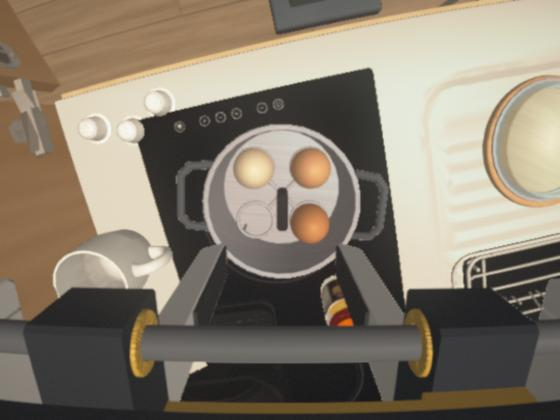

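Run:
```python
from h import *
c=dict(np.load("w6.npz")); im=c["pixels"]; g=im.max(2)
k=(g<85).astype(np.uint8); k[:175]=0;k[245:]=0;k[:,:268]=0;k[:,298:]=0
n,l,st,ce=cv2.connectedComponentsWithStats(k); i=1+np.argmax(st[1:,4]); print(st[i],ce[i])
ys,xs=np.where(l==i)
for y in range(ys.min(),ys.max()+1,5): print(y,xs[ys==y].min(),xs[ys==y].max())
P=plane(c,np.c_[xs,ys],.126); r=cv2.minAreaRect(P[:,:2].astype(np.float32)); print("top",r)
print(plane(c,[[254,169],[311,168],[310,224]],.06))
```

```text
[278 189   9  41 362] [281.96685083 209.04972376]
189 279 285
194 278 286
199 278 286
204 278 286
209 278 286
214 278 286
219 278 286
224 278 286
229 279 285
top ((0.5408738255500793, -0.23979157209396362), (0.007101996336132288, 0.03603903949260712), 78.05293273925781)
[[ 0.50812983 -0.26246327  0.06      ]
 [ 0.51939385 -0.20409849  0.06      ]
 [ 0.57879589 -0.21647036  0.06      ]]
```

Emit:
carry_out(
  plan=[
    [[-0.5, 1, 10, 0, 0, 0, 40], [0, 0, 20, 0, 0, 0, 40], [0, 0, 25, 0, 0, 0, 40], [0, 0, 25, 0, 0, 0, 40], [0, 0, 20, 0, 0, 0, 40], [0, 0, 15, 0, 0, 0, 40], [0, 0, 15, 0, 0, 0, 40], [0, 0, 10, 0, 0, 0, 40], [0, 0, 6, 0, 0, 0, 40], [0, 0, 4, 0, 0, 0, 40], [0, 0, 0, 0, 0, 0, 40], [0, 0, 0, 0, 0, 0, 40], [0, 0, 0, 0, 0, 0, 40]],
  ],
)

```text
time_s: 14.83
ee_pos: [0.5427, -0.241, 0.0932]
eef_rot: [-3.141, 0.001, 2.933]
force: [0.4, 0.5, 0.6]
grip_width: 0.0402
grip_force: 0.0
```

Emit:
carry_out(
  plan=[
    [[0, 0, 0, 0, 0, 0, 30], [0, 0, 0, 0, 0, 0, 24], [0, 0, 0, 0, 0, 0, 20], [0, 0, 0, 0, 0, 0, 17], [0, 0, 0, 0, 0, 0, 15], [0, 0, 0, 0, 0, 0, 13], [0, 0, 0, 0, 0, 0, 12], [0, 0, 0, 0, 0, 0, 11], [0, 0, 0, 0, 0, 0, 10], [0, 0, 0, 0, 0, 0, 9], [0, 0, 0, 0, 0, 0, 8], [0, 0, 0, 0, 0, 0, 5], [0, 0, 0, 0, 0, 0, 2], [0, 0, 0, 0, 0, 0, 2], [0, 0, 0, 0, 0, 0, 2], [0, 0, 0, 0, 0, 0, 2]],
  ],
  squeeze=30,
)

```text
time_s: 16.17
ee_pos: [0.5424, -0.2409, 0.0925]
eef_rot: [-3.142, 0.0, 2.933]
force: [-0.5, 0.7, 0.2]
grip_width: 0.0098
grip_force: 30.0
```

Emit:
carry_out(
  plan=[
    [[0, 0, -1, 0, 0, 0, 2], [0, 0, -2, 0, 0, 0, 2], [0, 0, -4, 0, 0, 0, 2], [0, 0, -6, 0, 0, 0, 2], [0, 0, -8, 0, 0, 0, 2], [0, 0, -9, 0, 0, 0, 2], [0, 0, -10, 0, 0, 0, 2], [0, 0, -10, 0, 0, 0, 2], [0, 0, -10, 0, 0, 0, 2], [0, 0, -10, 0, 0, 0, 2], [0, 0, -10, 0, 0, 0, 2], [0, 0, -10, 0, 0, 0, 2], [0, 0, -10, 0, 0, 0, 2], [0, 0, -9, 0, 0, 0, 2], [0, 0, -8, 0, 0, 0, 2], [0, 0, -6, 0, 0, 0, 2], [0, 0, -4, 0, 0, 0, 2], [0, 0, -2, 0, 0, 0, 2], [0, 0, -1, 0, 0, 0, 2], [0, 0, 0, 0, 0, 0, 2]],
  ],
)

```text
time_s: 17.83
ee_pos: [0.5423, -0.2408, 0.2223]
eef_rot: [3.141, -0.0, 2.933]
force: [-0.3, -0.5, -4.7]
grip_width: 0.0101
grip_force: 30.0
```

Run:
```python
from h import *
c=shot("wrist"); s=shot("scene"); o=telemetry.get_obs(); print(o["force"],o["moment"],o["grip_width"],o["ee_pos"])
a=c["pixels"][:,:,::-1]; b=cv2.resize(s["pixels"][135:285,240:440,::-1],(560,420),interpolation=2)
cv2.imwrite("pics/w7.png",cv2.resize(np.hstack([a,b]),(800,300)))
```

```text
[-0.21981785 -0.17752734 -3.57585585] [-0.03775671 -0.01453262  0.0413941 ] 0.010150310711858802 [ 0.54226692 -0.24079359  0.22202888]
```

View pics/w7.png

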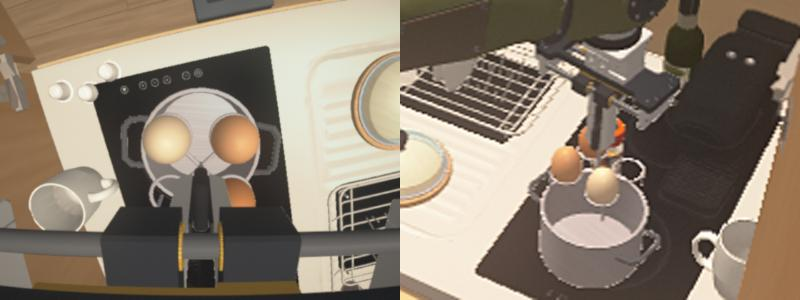

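Run:
```python
from h import *
c=shot("scene")
print(plane(c,[[265,180],[258,170],[236,177],[214,167],[225,165]],.02).round(3))
```

```text
[[0.734 0.106 0.02 ]
 [0.767 0.153 0.02 ]
 [0.7   0.199 0.02 ]
 [0.708 0.294 0.02 ]
 [0.735 0.267 0.02 ]]
```

Emit:
carry_out(
  plan=[
    [[1, 2, 0, 0, 0, 0, 2], [2, 4, 0, 0, 0, 0, 2], [3, 6, 0, 0, 0, 0, 2], [4, 9, 0, 0, 0, 0, 2], [5.5, 12, 0, 0, 0, 0, 2], [7, 15, 0, 0, 0, 0, 2], [8, 17, 0, 0, 0, 0, 2], [9, 19, 0, 0, 0, 0, 2], [10, 21, 0, 0, 0, 0, 2], [10, 22, 0, 0, 0, 0, 2], [10, 22, 0, 0, 0, 0, 2], [10, 22, 0, 0, 0, 0, 2], [10, 22, 0, 0, 0, 0, 2], [10, 22, 0, 0, 0, 0, 2], [10, 21, 0, 0, 0, 0, 2], [9, 19, 0, 0, 0, 0, 2], [8, 16, 0, 0, 0, 0, 2], [6, 12, 0, 0, 0, 0, 2], [4, 8, 0, 0, 0, 0, 2], [2, 4, 0, 0, 0, 0, 2]],
  ],
)

```text
time_s: 19.65
ee_pos: [0.4673, 0.0779, 0.2226]
eef_rot: [3.141, 0.0, 2.934]
force: [0.3, -0.7, -2.7]
grip_width: 0.0097
grip_force: 30.0
```

Emit:
carry_out(
  plan=[
    [[0, 2, 0, 0, 0, 0, 2], [0, 4, 0, 0, 0, 0, 2], [-1, 6, 0, 0, 0, 0, 2], [-1, 9, 0, 0, 0, 0, 2], [-1, 12, 0, 0, 0, 0, 2], [-2, 15, 0, 0, 0, 0, 2], [-2, 18, 0, 0, 0, 0, 2], [-2, 20, 0, 0, 0, 0, 2], [-2, 22, 0, 0, 0, 0, 2], [-2, 23, 0, 0, 0, 0, 2], [-2, 24, 0, 0, 0, 0, 2], [-2, 24, 0, 0, 0, 0, 2], [-2, 24, 0, 0, 0, 0, 2], [-2, 24, 0, 0, 0, 0, 2], [-2, 23, 0, 0, 0, 0, 2], [-2, 21, 0, 0, 0, 0, 2], [-2, 18, 0, 0, 0, 0, 2], [-2, 15, 0, 0, 0, 0, 2], [-1, 12, 0, 0, 0, 0, 2], [-1, 10, 0, 0, 0, 0, 2]],
  ],
)

```text
time_s: 21.32
ee_pos: [0.5658, 0.3909, 0.2215]
eef_rot: [-3.141, -0.001, 2.933]
force: [0.1, 0.5, -3.3]
grip_width: 0.0098
grip_force: 30.0
```

Emit:
carry_out(
  plan=[
    [[-1, 10, 1, 0, 0, 0, 2], [-1, 10, 2, 0, 0, 0, 2], [0, 9, 3, 0, 0, 0, 2], [0, 7, 4, 0, 0, 0, 2], [0, 5, 5, 0, 0, 0, 2], [0, 3, 5, 0, 0, 0, 2], [0, 1, 5, 0, 0, 0, 2], [0, 0, 4, 0, 0, 0, 2], [0, 0, 3, 0, 0, 0, 2], [0, 0, 2, 0, 0, 0, 2], [0, 0, 1, 0, 0, 0, 2], [0, 0, 0, 0, 0, 0, 2], [0, 0, 0, 0, 0, 0, 2], [0, 0, 0, 0, 0, 0, 2], [0, 0, 0, 0, 0, 0, 2], [0, 0, 0, 0, 0, 0, 2], [0, 0, 0, 0, 0, 0, 2], [0, 0, 0, 0, 0, 0, 2]],
  ],
)

```text
time_s: 22.82
ee_pos: [0.5772, 0.4326, 0.1875]
eef_rot: [3.141, 0.0, 2.933]
force: [0.1, 0.1, -3.5]
grip_width: 0.0098
grip_force: 30.0
```

Run:
```python
from h import *
c=shot("wrist"); s=shot("scene"); o=telemetry.get_obs(); print(o["force"],o["grip_width"],o["ee_pos"],o["eef_rot"],np.abs(o["joint_vel"]).max())
a=c["pixels"][:,:,::-1]; b=cv2.resize(s["pixels"][90:270,90:330,::-1],(560,420),interpolation=2)
cv2.imwrite("pics/w8.png",cv2.resize(np.hstack([a,b]),(800,300)))
```

```text
[ 0.01893542  0.24477741 -3.48433437] 0.010282890703471593 [0.57720653 0.43259083 0.18747142] [ 3.14155603e+00 -4.69739650e-06  2.93282043e+00] 0.0021979641220139785
```

View pics/w8.png

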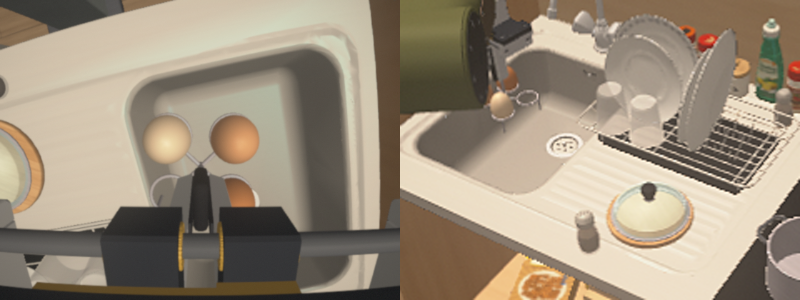

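The rack is level over the bowl with its three eggs seated. The feet are about 0.1 m above worktop height, and the lid lies flat on the board.

```bash
python3 -c "
from station import ctrl; print(ctrl.hand_in())"
```

```text
the job is handed in; nothing more can be done
None
```

The job is handed in, though the hand-in gave no verdict: the lid is on the round board, and the gripper is holding the rack level and still over the sink bowl with all three eggs in their rings.

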